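# Raise the roller support to its second stop and hold it

### The arm

A 7-joint arm with a two-finger parallel gripper is mounted at the origin on a cart in front of the work surface, level with it; the furniture and walls round the work are solid. World frame = base frame: x ahead of the robot, y to its left, z up, the work surface at z = 0. Lengths are in mm, angles in rad, forces in N, time in s.
With the tool pointing down it reaches from about 400 to 875 mm from the base axis. Payload 4.4 kg.
Tool frame: the origin (TCP) lies at the very end of the fingers, on their centre line; the grasp point (between the pads) lies 19 mm behind it; z points along the fingers, y is the line along which they close (so a half turn about z gives the same grasp; the last joint's range is limited). The gripper opens to 85 mm and grips with 20 to 120 N. Pads are 22 mm wide; open, the fingers measure 114 mm over their backs; the gripper's body (76 mm by 85 mm) begins 54 mm behind the grasp point. The pads swing forward as they close: fully open they stand 13 mm farther back than shut.
Start: joints at [-1.327, 0.628, 0.038, 1.517, -0.027, 0.996, -0.02], TCP at [198.14, 619.078, 231.313] pointing down, gripper open.
Joint ranges: [-3.06, 3.06], [-0.37, 2.12], [-1.25, 1.32], [0.18, 2.47], [-1.1, 4.24], [0.23, 1.98], [-2.94, 2.94]. Speed limits (rad/s): [2.57, 2.57, 3.14, 3.14, 3.14, 3.14, 3.14].

### API

Orientations are given as [roll, pitch, yaw] about the fixed x, y, z axes, in that order (R = Rz(yaw) Ry(pitch) Rx(roll)).
In Python, from cell import read_state, get_image, camera_info, finish_job gives the robot as it stands.
- The arm moves only by the tool play_rows, never from a script. Its argument "deltas" is one flat list of numbers, 7 for each row, row after row: the shift along the tool's x, y, z in mm, then the turn, a rotation vector about the tool's x, y, z in rad, then the opening, from 0 (shut) to 1 (fully open). In form: [dx, dy, dz, ax, ay, az, grip, dx, dy, dz, ax, ay, az, grip, ...]. A call has 1 to 10 rows; each row is the pose to reach, as a shift and turn from the pose commanded when the call began, along the tool's axes at that moment; what a row does not reach only later rows make up. A row lasts 1/8 s, in which the tool goes at most 62.5 mm and 10.7 degrees, less where a joint would pass 70% of its speed; a pose out of reach is approached as far as the arm can. A call with a gripper value outside its range is refused whole. The fingers move at their own pace and stop on an object; the grip force is fixed at half the most. Time passes only in rows, so rows that repeat a pose let the fingers close. It gives the time, the measured TCP pose, the force, the opening and the grip force at its end, in the units of the state.
- read_state(): the state, without advancing time (a new reading comes with each control period).
- get_image(name): name is "scene" or "top"; returns the picture (400x640x3 uint8, red, green, blue); there is no depth.
- camera_info(name): a dict with "fx", "fy", "cx", "cy" (pixels), "distortion" ([k1, k2, p1, p2, k3] as OpenCV has them; the pictures are not rectified), "T" (4x4, takes a point from camera to world coordinates). Camera axes: x right, y down, z forward; pixel columns grow to the right and rows downward; lengths in mm; the calibration is good to about 2 mm. A picture is of the moment at which its call begins. camera_info takes no time and is no camera call.
- finish_job(): hands the job in; it is judged then, once.
The state is a dict: "clock": time; "qpos": joint angles; "qd": joint speeds; "tau": joint torques, N m; "eef_pos": TCP position; "tool_rot": TCP orientation; "force": force on the tool from outside, world axes, zero at the start; "torque": the same for the moment, N m; "width": finger opening in mm; "gripper_force": force on a finger pad.
Only numpy, scipy, OpenCV 4.12 (cv2) and the standard library are available. Lean on these libraries where they do the work, as an engineer would, in place of code of your own. Each camera call takes 0.05 s, during which the arm holds its last target. There are 200 camera calls.

### The job

Two telescopic work supports are bolted to the worktop. Take the one with the roller on top by its head, squeezing in the release button on the head's side, pull it straight up past its first stop to its second stop (all the way out), and finish while still holding it there with the button squeezed, so that I can fit the locking pin; it does not lock by itself. Leave the support with the V-shaped top closed and do not disturb the other things on the worktop.

Things in the scene. Friction and masses are not known exactly. Their poses are not given: they have to be found in the camera images.
- roller_support: ROLLER support, post bolted upright: foot 90 mm across, tube 38, black collar 46 mm across up to z = 103 mm, two sliding sections, black head block 32 (x) x 36 (y) mm from z = 114 to 152 mm when closed, topped by a black roller 17 x 63 mm along x between steel ears; top z = 174.5 mm. Origin: centre of the foot's underside; x along the roller, y to the button, z up.
- roller_grip (a point): Point on the roller support's axis at mid height of the gripping faces and button: 132 mm up when closed, 42.5 mm below the top; rises 100 mm to the second stop. Axes as roller_support. Grasp here from above, fingers closing along y: one pad on the button, the other on the far face (18 mm from the axis).
- roller_button_face (a point): Middle of the outer face of the roller support's release button: ribbed aluminium plate 20 (x) x 26 (z) mm on the head's +y side, 25 mm from the axis, 7 mm proud of the head. It moves 6 mm inwards: the grip is 43 mm wide before and 37 mm after squeezing.
- roller_button (a joint): Release button: 0 out, 0.006 m fully in; its spring pushes out with 1.5 to 4.5 N. Unless it is in by more than 3.5 mm a catch locks the closed post; pressed, the post slides. If let go while raised, the head sinks.
- roller_head (a joint): Rise of the inner section with the head out of the middle section: 0 closed, 0.050 m at its end, the FIRST stop. Comes out first, at about 4 N (head about 0.25 kg, 1 N friction).
- roller_mid (a joint): Rise of the middle section out of the fixed tube: 0 closed, 0.050 m at its end, the SECOND stop (firm). Follows once the head section is at its end, at about 9 N in all. Both joints at 0.050 is fully out.
- vee_support: V support, to be left alone: same post, head, button, origin and axes as the roller support, but its top is a V-shaped steel channel 70 mm long (highest point about 175 mm) instead of the roller.
- vee_head (a joint): Rise of the innermost section of the V support: 0 closed; must stay closed.
- vee_mid (a joint): Rise of the middle section of the V support: 0 closed; must stay closed.
- bearing_box: Bystander: small blue cardboard box 52x72x44 mm standing between the two supports, about midway; origin centre of its underside.
- screwdriver: Bystander: black-handled stubby screwdriver 29x127x27 mm lying down; origin centre of its underside.
- offcut: Bystander: wooden offcut 45x100x19 mm; origin centre of its underside.
- tape_measure: Bystander: yellow tape measure 44x81x68 mm; origin centre of its underside.
- marker: Bystander: marker pen 17x135x16 mm lying down; origin centre of its underside.
- mug: Bystander: white spotted mug 82x114x91 mm with a handle; origin centre of its underside.

How it is judged:
By the outcome, as a careful person would: the job done as asked, in the order asked, and still so for the second after the job is handed in, while the arm keeps its last pose, push and grip.
It also fails if it takes over 29 s, if anything falls off the work surface, if the arm or the gripper's body presses on something with over 40 N, if the wrist force passes 120 N, or if a joint passes its speed limit or range.

## Working session

There is one attempt and no reset: what is moved stays moved. The work goes in short steps, Python scripts to look and compute and a tool call to move; the robot and the scene stay as the last step left them, time stands still between calls to the robot, and variables do not carry over. Pictures are saved under pics/ and viewed, at most 10 in all, crops included, and the job is handed in when it is done.

Besides the shell and the picture viewer there is one more tool, called after "Request:" as name(argument=value, ...), one argument or row to a line, values as JSON. play_rows: Moves the arm, as the interface text tells. Its arguments: {"type":"object","properties":{"deltas":{"type":"array"}},"required":["deltas"]}

```bash
mkdir -p pics
python3 - <<'E'
from cell import *
import cv2
for n in("scene","top"):
    cv2.imwrite(f"pics/{n}0.png",get_image(n)[:,:,::-1]); c=camera_info(n); print(n,c)
s=read_state(); print(s)
E
```

```text
scene {'fx': 485.8287780929993, 'fy': 485.8287780929993, 'cx': 314.2684088137001, 'cy': 196.8982712835502, 'distortion': array([0.04844005, 0.        , 0.        , 0.        , 0.        ]), 'T': array([[-5.54987198e-01, -3.84484372e-01,  7.37672676e-01,
        -5.38350613e+02],
       [-8.31482484e-01,  2.83072108e-01, -4.78024121e-01,
         8.04235661e+02],
       [-2.50217549e-02, -8.78659177e-01, -4.76793417e-01,
         7.10948844e+02],
       [ 0.00000000e+00,  0.00000000e+00,  0.00000000e+00,
         1.00000000e+00]])}
top {'fx': 364.16409066447017, 'fy': 364.16409066447017, 'cx': 319.0891479105068, 'cy': 204.89920059943594, 'distortion': array([-0.05213915,  0.        ,  0.        ,  0.        ,  0.        ]), 'T': array([[-2.86296261e-02, -9.84303054e-01,  1.74148909e-01,
         2.38065524e+02],
       [-9.99499206e-01,  3.05384945e-02,  8.29086377e-03,
         1.63398916e+02],
       [-1.34789680e-02, -1.73824332e-01, -9.84684426e-01,
         1.07140700e+03],
       [ 0.00000000e+00,  0.00000000e+00,  0.00000000e+00,
         1.00000000e+00]])}
{'clock': 0.1, 'qpos': array([-1.32674111,  0.62928742,  0.03846381,  1.51826515, -0.02700444,
        0.99628032, -0.02001237]), 'qd': array([ 0.00021152, -0.0022474 ,  0.00093758, -0.00251636, -0.00027214,
       -0.00247826,  0.00087362]), 'tau': array([ 3.98606033e-03, -5.64533830e+01,  1.23084314e+00, -1.93972993e+01,
        1.14115927e-02,  5.32579055e-03, -2.74763721e-06]), 'eef_pos': array([198.00949104, 618.52299399, 230.46040053]), 'tool_rot': array([-3.13987114e+00,  2.64998725e-05,  2.83170732e+00]), 'force': array([-0.08606411, -0.53011123,  0.7442493 ]), 'torque': array([ 0.02366738, -0.00132278,  0.03323861]), 'gripper_force': 0.0, 'width': 85.24420833088459}
```

View pics/scene0.png

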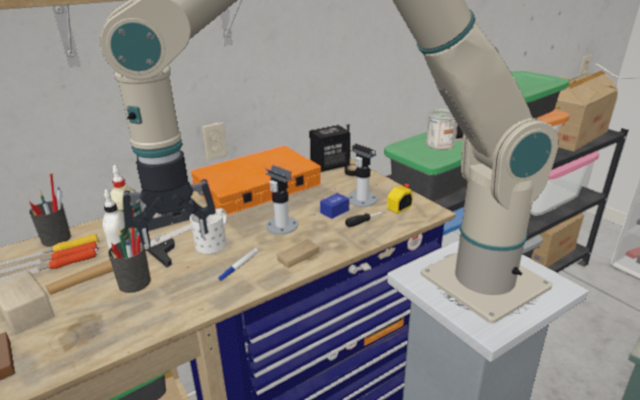

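View pics/top0.png

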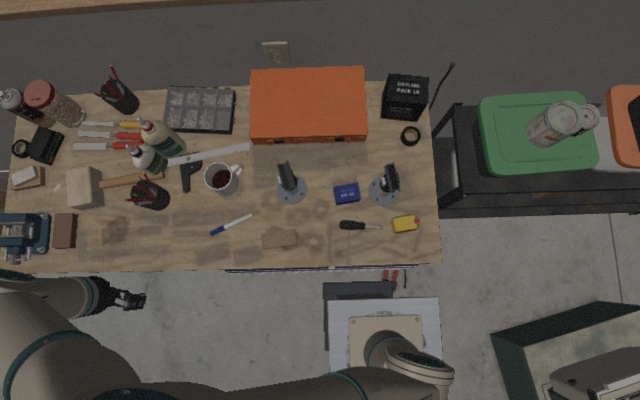

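The scene view shows the two posts at about (280,200) and (363,178). In the top view they are at (290,182) and (386,182). I'll enlarge both to see which one has the roller.

Run:
```python
import cv2,numpy as np
a=cv2.imread("pics/scene0.png")[135:240,255:385]; b=cv2.imread("pics/top0.png")[150:212,265:410]
a=cv2.resize(a,None,fx=5.5,fy=5.5,interpolation=cv2.INTER_CUBIC);b=cv2.resize(b,None,fx=5.5,fy=5.5,interpolation=cv2.INTER_CUBIC)
g=lambda i:cv2.convertScaleAbs(i,alpha=1.6,beta=15)
cv2.imwrite("pics/s1.png",g(a));cv2.imwrite("pics/t1.png",g(b))
```

```text
(no output)
```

View pics/s1.png

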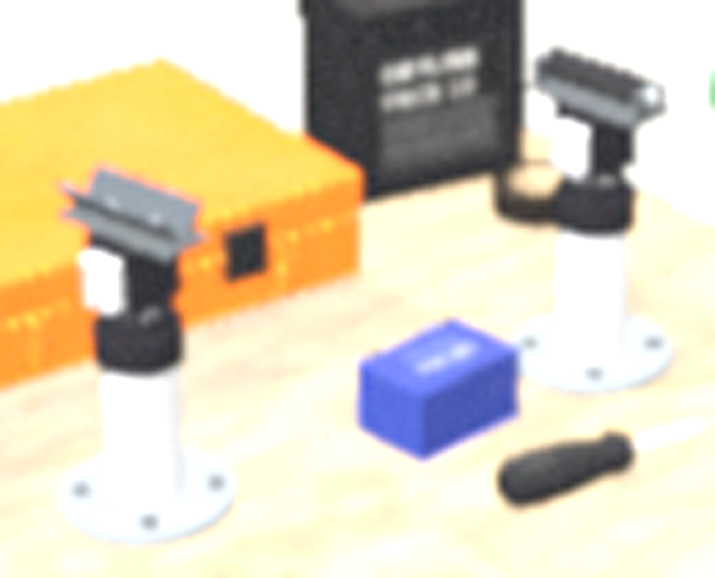

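View pics/t1.png

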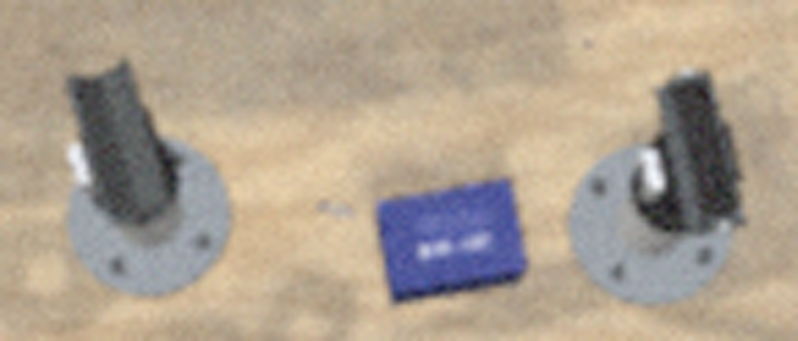

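The roller support is the right-hand one in both views, and its button (white plate) faces world +y. I'll fit its pose from the foot, roller and button pixels.

```bash
cat > h.py <<'E'
from cell import *
import numpy as np,cv2
from scipy.optimize import least_squares
def proj(n,P):
    c=camera_info(n);T=np.linalg.inv(c["T"]);K=np.array([[c["fx"],0,c["cx"]],[0,c["fy"],c["cy"]],[0,0,1]])
    return cv2.projectPoints(np.atleast_2d(P).astype(float),cv2.Rodrigues(T[:3,:3])[0],T[:3,3],K,np.array(c["distortion"]))[0][:,0]
def px(u,o): return (np.array(u)+.5)/5.5-.5+np.array(o)
def loc(p,L): x,y,a=p;c,s=np.cos(a),np.sin(a);L=np.array(L,float);return np.c_[x+c*L[:,0]-s*L[:,1],y+s*L[:,0]+c*L[:,1],L[:,2]]
E
python3 - <<'E'
from h import *
S=(255,135);T=(265,150)
obs={"scene":([[0,0,8],[0,0,163],[0,25,132],[33,0,163],[-33,0,163]],px([[594,350],[600,84],[571,148],[543,68],[652,98]],S)),
"top":([[0,0,8],[0,0,166],[33,0,166],[-33,0,166]],px([[651,225],[701,152],[685,80],[716,226]],T))}
f=lambda p:np.concatenate([(proj(n,loc(p,L))-o).ravel() for n,(L,o) in obs.items()])
r=least_squares(f,[500,0,0]);print(r.x,np.round(r.fun.reshape(-1,2),1))
for n in obs:
    g=lambda p:(proj(n,loc(p,obs[n][0]))-obs[n][1]).ravel();print(n,least_squares(g,r.x).x)
obsV={"scene":px([[148,492]],S),"top":px([[150,217]],T)}
r=least_squares(lambda p:np.concatenate([(proj(n,loc([*p,0],[[0,0,8]]))-o).ravel() for n,o in obsV.items()]),[500,200]);print(r.x,r.fun)
s=read_state();from scipy.spatial.transform import Rotation as R
print(R.from_euler('xyz',s["tool_rot"]).as_matrix().round(3))
E
```

```text
[ 4.63384224e+02 -1.76009943e+01  2.01050139e-01] [[-0.3 -1.4]
 [-0.2 -0.6]
 [-0.8  0.4]
 [ 1.4 -0.6]
 [-0.6 -0.1]
 [-0.6  0.2]
 [ 0.   0.3]
 [-0.4  1.3]
 [ 0.7 -0.8]]
scene [ 4.61289896e+02 -1.55950044e+01  3.12166330e-01]
top [ 4.64026768e+02 -1.78181429e+01  1.42661367e-01]
[476.32818805 255.23948454] [ 0.6124025  -1.10914219 -0.93747544  0.19144436]
[[-0.952  0.305 -0.   ]
 [ 0.305  0.952 -0.002]
 [-0.    -0.002 -1.   ]]
```

The fit puts the roller support near (463,-17) with yaw about 0.2. The V support is at (476,255). I'll go above the roller support, bowing outward on the way.

Request:
play_rows(
  deltas=[-47,-35,-20,0,0,-0.05,1,-93,-71,-20,0,0,-0.1,1,-140,-106,-20,0,0,-0.15,1,-187,-142,-20,0,0,-0.2,1,-233,-177,-20,0,0,-0.25,1,-280,-212,-20,0,0,-0.3,1,-305,-260,-20,0,0,-0.35,1,-333,-312,-20,0,0,-0.4,1,-361,-364,-20,0,0,-0.45,1,-390,-416,-20,0,0,-0.51,1],
)

```text
clock: 1.35
eef_pos: [442.7, 102.1, 251.2]
tool_rot: [-3.142, -0.0, -2.939]
force: [1.5, 0.1, -0.6]
width: 85.6
gripper_force: 0.0
```

Run:
```python
from h import *
s=read_state();print(s["clock"],s["eef_pos"],s["tool_rot"],s["qpos"].round(2))
```

```text
1.35 [442.68429373 102.09722487 251.19796899] [-3.14156144e+00 -1.18847254e-04 -2.93920120e+00] [-0.27  0.32 -0.03  2.01  0.01  0.81  1.47]
```

```bash
cat >> h.py <<'E'
def box(x0,x1,y0,y1,z0,z1):
    C=[[x,y,z] for x in(x0,x1) for y in(y0,y1) for z in(z0,z1)]
    return [(C[i],C[j]) for i in range(8) for j in range(i) if bin(i^j).count('1')==1]
def overlay(img,n,p,o,w,h,k,dz=0):
    im=cv2.resize(img[o[1]:o[1]+h,o[0]:o[0]+w],None,fx=k,fy=k,interpolation=cv2.INTER_CUBIC); im=cv2.convertScaleAbs(im,alpha=1.5,beta=10)
    E=box(-31.5,31.5,-8.5,8.5,157.5+dz,174.5+dz)+box(-10,10,18,25,119+dz,145+dz)+box(-16,16,-18,18,114+dz,152+dz)
    t=np.linspace(0,2*np.pi,49)
    L=[np.array(e) for e in E]+[np.c_[45*np.cos(t),45*np.sin(t),0*t+8],np.c_[23*np.cos(t),23*np.sin(t),0*t+103]]
    for l,c in zip(L,[(0,0,255)]*12+[(255,0,0)]*12+[(0,200,0)]*12+[(255,0,255)]*2):
        q=(proj(n,loc(p,l))-o+.5)*k-.5
        cv2.polylines(im,[np.round(q*8).astype(int)],False,c,1,cv2.LINE_AA,3)
    return im
E
python3 - <<'E'
from h import *
rows=[]
a=cv2.imread("pics/scene0.png");b=cv2.imread("pics/top0.png")
for y in (.12,.2,.28):
    p=[463.4,-17.6,y]
    rows.append(np.vstack([overlay(a,"scene",p,(345,140),40,45,6.6),overlay(b,"top",p,(366,158),40,42,6.6)]))
m=np.hstack(rows);print(m.shape);cv2.imwrite("pics/ov.png",m)
E
```

```text
(574, 792, 3)
```

View pics/ov.png

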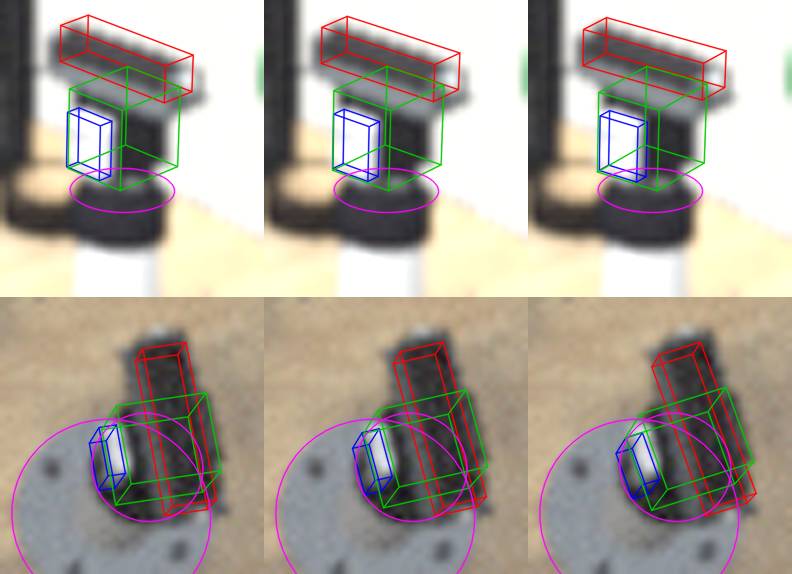

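The overlays favour a yaw of about 0.13, with the position good to roughly 2 mm. I'll move above it and check.

Request:
play_rows(
  deltas=[1,-40,0,0,0,0.02,1,2,-80,0,0,0,0.04,1,3,-110,20,0,0,0.07,1,3,-122,45,0,0,0.07,1,3,-122,55,0,0,0.07,1,3,-122,55,0,0,0.07,1],
)

```text
clock: 2.1
eef_pos: [463.5, -15.4, 195.8]
tool_rot: [3.141, -0.002, -3.01]
force: [0.5, -0.2, 0.4]
width: 85.5
gripper_force: 0.0
```

Run:
```python
from h import *
s=read_state();print(s["clock"],s["eef_pos"],s["tool_rot"],s["force"])
a=get_image("scene")[:,:,::-1].copy();cv2.imwrite("pics/scene1.png",a)
b=get_image("top")[:,:,::-1].copy();cv2.imwrite("pics/top1.png",b)
p=[464,-18,.13]
o=lambda i:cv2.convertScaleAbs(cv2.resize(i,None,fx=6,fy=6,interpolation=cv2.INTER_CUBIC),alpha=1.4)
m=np.hstack([o(a[120:210,330:395]),o(b[140:230,345:410])]);cv2.imwrite("pics/c1.png",m)
```

```text
2.1 [463.51200262 -15.38354846 195.83686742] [ 3.14093565e+00 -1.66666568e-03 -3.01044747e+00] [ 0.45564558 -0.21822335  0.35038202]
```

View pics/c1.png

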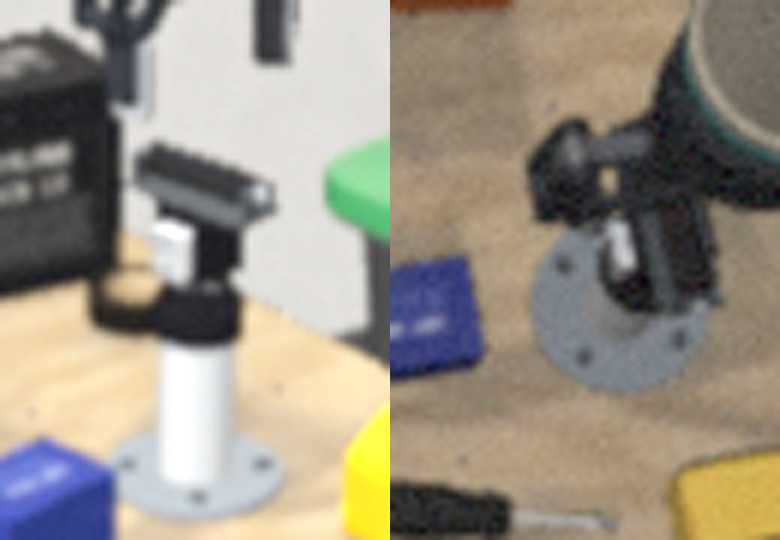

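The gripper straddles the roller in the scene crop (fingertips at (122,107) and (270,62)) and is correctly aligned. I'll check this against the projections using the same camera.

Run:
```python
from h import *
p=[463.5,-15.4,-3.010+np.pi]
for z in (195.8,209):
  print(z,[((proj("scene",loc(p,[[0,y,z]]))[0]-(330,120)+.5)*6-.5).round(0) for y in (57,-42.5)],[((proj("top",loc(p,[[0,y,z]]))[0]-(345,140)+.5)*6-.5).round(0) for y in (57,42.5)])
q=[464,-18,.13]
for L in ([0,0,103],[0,25,132],[-31.5,0,166],[31.5,0,166],[0,0,8]):
  print(L,[((proj(n,loc(q,[L]))[0]-o+.5)*6-.5).round(0) for n,o in (("scene",(330,120)),("top",(345,140)))])
```

```text
195.8 [array([116., 148.]), array([263.,  92.])] [array([157., 232.]), array([192., 226.])]
209 [array([116., 121.]), array([264.,  66.])] [array([161., 224.]), array([196., 218.])]
[0, 0, 103] [array([201., 292.]), array([260., 261.])]
[0, 25, 132] [array([166., 252.]), array([216., 254.])]
[-31.5, 0, 166] [array([252., 190.]), array([300., 298.])]
[31.5, 0, 166] [array([156., 154.]), array([271., 156.])]
[0, 0, 8] [array([196., 463.]), array([227., 305.])]
```

Request:
play_rows(
  deltas=[0,-1,15,0,0,0,1,0,-1,30,0,0,0,1,0,-1,45,0,0,0,1,0,-1,60,0,0,0,1,0,-1,75,0,0,0,1,0,-1,83,0,0,0,1,0,-1,83,0,0,0,0.6,0,-1,83,0,0,0,0.6,0,-1,83,0,0,0,0.6],
)

```text
clock: 3.32
eef_pos: [464.6, -17.2, 113.8]
tool_rot: [-3.141, 0.001, -3.011]
force: [-0.2, 0.6, -0.4]
width: 51.3
gripper_force: 0.0
```

Run:
```python
from h import *
s=read_state();print(s["clock"],s["eef_pos"],s["width"],s["force"])
a=get_image("scene")[:,:,::-1].copy();b=get_image("top")[:,:,::-1].copy()
o=lambda i:cv2.convertScaleAbs(cv2.resize(i,None,fx=6,fy=6,interpolation=cv2.INTER_CUBIC),alpha=1.4)
cv2.imwrite("pics/c2.png",np.hstack([o(a[120:210,330:395]),o(b[140:230,345:410])]))
```

```text
3.325 [464.59982413 -17.15065598 113.83301628] 51.284664024511706 [-0.18610056  0.6238778  -0.35189067]
```

View pics/c2.png

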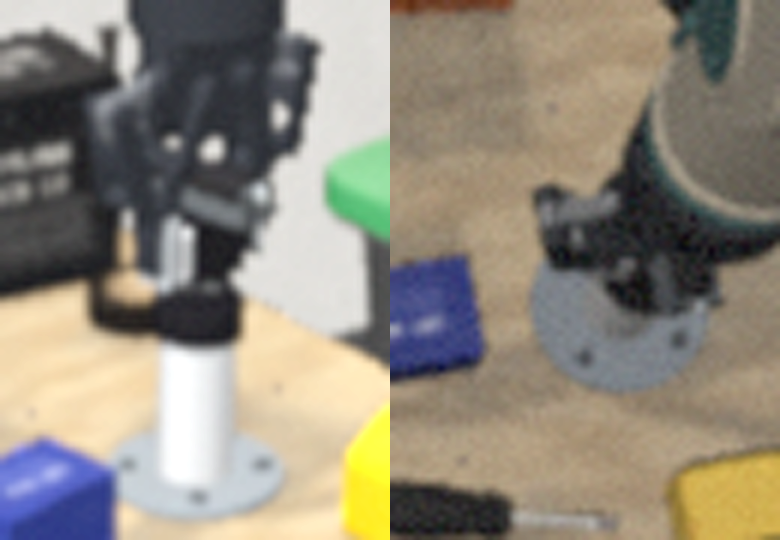

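The open fingers straddle the head at button height, with the +y pad just outside the button at (170,250). Nothing is in contact yet, so I'll close.

Request:
play_rows(
  deltas=[0,0,0,0,0,0,0.48,0,0,0,0,0,0,0.42,0,0,0,0,0,0,0.3,0,0,0,0,0,0,0.3,0,0,0,0,0,0,0.3,0,0,0,0,0,0,0.3],
)

```text
clock: 4.18
eef_pos: [464.5, -16.9, 113.8]
tool_rot: [-3.141, 0.001, -3.009]
force: [-0.5, 0.4, 6.4]
width: 35.7
gripper_force: 58.7
```

Run:
```python
from h import *
s=read_state();print(s["clock"],s["eef_pos"],s["width"],s["force"],s["torque"],s["gripper_force"])
```

```text
4.175 [464.53760099 -16.91803915 113.84204145] 35.69197563562313 [-0.46584904  0.44160533  6.4461989 ] [0.41290297 0.13658195 0.50693886] 58.73341530561447
```

The button is squeezed in: the opening is 36 mm, the grip is 59 N and there is hardly any side force. Now I'll pull up slowly.

Request:
play_rows(
  deltas=[0,0,-3,0,0,0,0.3,0,0,-7,0,0,0,0.3,0,0,-12,0,0,0,0.3,0,0,-17,0,0,0,0.3,0,0,-22,0,0,0,0.3,0,0,-27,0,0,0,0.3,0,0,-32,0,0,0,0.3,0,0,-36,0,0,0,0.3,0,0,-40,0,0,0,0.3,0,0,-40,0,0,0,0.3],
)

```text
clock: 5.42
eef_pos: [464.3, -17.0, 153.7]
tool_rot: [3.141, 0.001, -3.011]
force: [1.1, 2.7, -1.8]
width: 35.7
gripper_force: 61.1
```

Request:
play_rows(
  deltas=[0,0,-5,0,0,0,0.3,0,0,-10,0,0,0,0.3,0,0,-15,0,0,0,0.3,0,0,-20,0,0,0,0.3,0,0,-25,0,0,0,0.3,0,0,-31,0,0,0,0.3,0,0,-37,0,0,0,0.3,0,0,-43,0,0,0,0.3,0,0,-48,0,0,0,0.3,0,0,-48,0,0,0,0.3],
)

```text
clock: 6.68
eef_pos: [464.3, -17.1, 202.0]
tool_rot: [3.141, 0.001, -3.011]
force: [3.1, 4.1, -2.5]
width: 35.5
gripper_force: 61.2
```

Run:
```python
from h import *
s=read_state();print(s["clock"],s["eef_pos"],s["width"],s["force"],s["torque"],s["gripper_force"])
p=[464,-17,.13]
a=get_image("scene")[:,:,::-1].copy();cv2.imwrite("pics/scene3.png",a)
cv2.imwrite("pics/c3.png",overlay(a,"scene",p,(320,80),80,130,4.5,dz=88))
```

```text
6.675 [464.2870087  -17.09055005 202.01971726] 35.53657103456299 [ 3.14234398  4.09351957 -2.50501004] [ 1.11091669 -0.45027276  0.7225861 ] 61.24233350157738
```

View pics/c3.png

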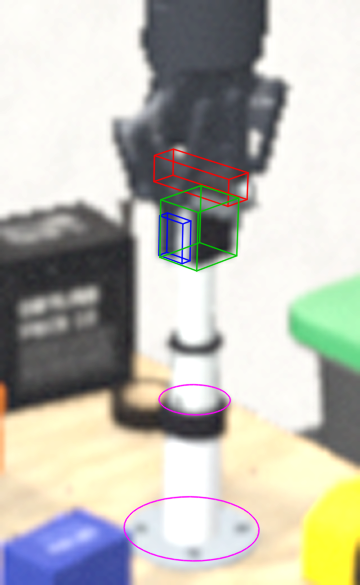

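The head has come up with the gripper and the middle section is rising too, with its ring visible at (195,340). Now I'll ease up to the second stop.

Request:
play_rows(
  deltas=[0,0,-3,0,0,0,0.3,0,0,-6,0,0,0,0.3,0,0,-8,0,0,0,0.3,0,0,-10,0,0,0,0.3,0,0,-11,0,0,0,0.3,0,0,-11,0,0,0,0.3],
)

```text
clock: 7.48
eef_pos: [464.2, -17.1, 212.2]
tool_rot: [3.141, -0.0, -3.012]
force: [3.9, 3.0, -7.3]
width: 35.6
gripper_force: 60.8
```

Request:
play_rows(
  deltas=[0,0,-1,0,0,0,0.3,0,0,-2,0,0,0,0.3,0,0,-2,0,0,0,0.3],
)

```text
clock: 7.85
eef_pos: [464.2, -17.1, 214.1]
tool_rot: [3.141, -0.0, -3.011]
force: [3.5, 3.2, -8.5]
width: 35.6
gripper_force: 61.1
```

Request:
play_rows(
  deltas=[0,0,-1,0,0,0,0.3,0,0,-1,0,0,0,0.3],
)

```text
clock: 8.1
eef_pos: [464.0, -17.1, 214.2]
tool_rot: [3.141, -0.001, -3.011]
force: [6.1, 3.3, -17.2]
width: 35.6
gripper_force: 62.1
```

Request:
play_rows(
  deltas=[0,0,-1,0,0,0,0.3,0,0,-1,0,0,0,0.3],
)

```text
clock: 8.35
eef_pos: [463.8, -17.1, 214.3]
tool_rot: [3.141, -0.002, -3.011]
force: [7.3, 4.2, -24.9]
width: 35.5
gripper_force: 63.0
```

That is the firm second stop: the rise is 100.4 mm and the force climbs without further motion. I'll hold briefly and verify.

Request:
play_rows(
  deltas=[0,0,0,0,0,0,0.3,0,0,0,0,0,0,0.3,0,0,0,0,0,0,0.3,0,0,0,0,0,0,0.3],
)

```text
clock: 8.85
eef_pos: [463.8, -17.1, 214.3]
tool_rot: [3.141, -0.002, -3.011]
force: [7.5, 3.7, -24.7]
width: 35.4
gripper_force: 63.0
```

Run:
```python
from h import *
p=[464,-17,.13]
a=get_image("scene")[:,:,::-1].copy()
cv2.imwrite("pics/c4.png",np.hstack([overlay(a,"scene",p,(320,75),80,135,4.4,dz=100),cv2.resize(a[75:210,260:340],None,fx=4.4,fy=4.4)]))
```

```text
(no output)
```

View pics/c4.png

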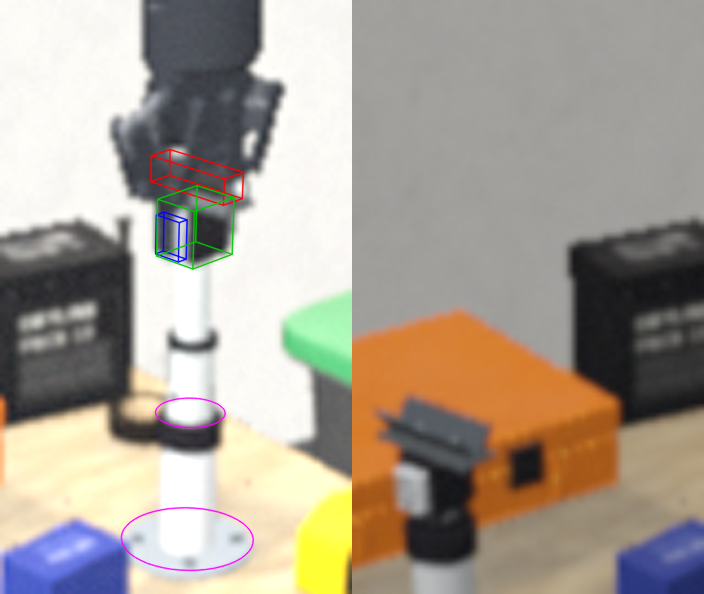

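Both sections are fully out (the head matches the 100 mm overlay at (195,228)), the button is squeezed, and the V support at (435,480) is still closed.

```bash
python3 -c "
from cell import *
print(finish_job())"
```

```text
the job is handed in; nothing more can be done
None
```

The roller support is pulled all the way out to its second stop (about 100 mm) and the arm is still holding it there with the button squeezed in. The V support is still closed, nothing else was touched, and the job is handed in.

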